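Seat and lock a telescoping heater probe

TASK

Seat the temperature probe of the block heater: twist the orange knob counter-clockwise to its stop to unlock the telescoping section, slide it down until the tip presses lightly (about 5 N, never hard) on the sprung floor at the bottom of the well, and with it pressed there twist the knob fully back to lock it. Let go and leave it bearing on the floor; do not disturb the glassware around it.

Things in the scene. Friction and masses are not known exactly. Their poses are not given: they have to be found in the camera images.
- knob_grip (a point): Centre of the orange bar knob on top of the telescoping section; grip here from above. Bar 40 mm long (point's x), 16 mm thick (y: grip across this), reaching 13 mm above and 25 mm below this point, down to a 34 mm grey disc. z up, along the axis. Knob, 14 mm steel section and probe are one rigid piece (1.5 to 2.5 N) that slides vertically and twists about z in a fixed sleeve; unlocked and let go, it sinks.
- section_twist (a joint): Twist of the section, rad, growing counter-clockwise from above: 0 = locked (stop; white mark at red mark), 1.25 = unlocked (stop; at green mark). Its cam clamps below about 0.95, holding about 30 N axially at 0; above 1.0 the section slides freely (1 N drag plus 8 N per m/s). Stiff: 0.15 N m to turn, up to 0.25 N m towards 0; it stays where left.
- tip_end (a point): Lower end of the steel probe, 8 mm across, 204 mm below knob_grip on the same axis. It hangs inside the well at the start.
- probe_tip: The 8 mm steel probe, lowest 24 mm of the telescoping section. Its origin is 286 mm below knob_grip, on the axis.
- block: Aluminium heating block, 74 x 70 mm, top 90 mm above the table, set in the heater; origin at table height under the well's axis. The 14 mm well has a sprung floor pad, out of sight, that meets the probe's tip somewhere 32 to 56 mm below the block's top (different every time: feel for it), gives 1.5 N per mm and bottoms after 9 mm.
- well_mouth (a point): Centre of the well's mouth in the block's top, 90 mm above the table; the knob's axis passes through it.
- sleeve_top (a point): Centre of the top of the fixed black sleeve (37 mm wide aluminium collar), 190 mm above the table, in which the section slides. An arm holds it on a 16 mm post, 190 mm tall, 85 mm behind it (+x of this point's frame). The heater below is 200 x 160 mm. The section travels down until the knob's centre is 34 mm above this point.
- reagent: clear glass bottle with blue cap, 64 mm wide, 120 mm tall; stands near the heater, leave it alone. Origin at the centre of its underside.
- funnel: white ceramic funnel standing on its 90 mm rim, 100 mm tall; stands near the heater, leave it alone. Origin at the centre of its underside.
- bung: black rubber bung, 40 mm wide, 32 mm tall; stands near the heater, leave it alone. Origin at the centre of its underside.
- beaker: clear glass beaker, 68 mm wide, 85 mm tall; stands near the heater, leave it alone. Origin at the centre of its underside.
- spatula: narrow steel lab spatula lying flat, 180 mm long; stands near the heater, leave it alone. Origin at the centre of its underside.
- jar: small amber jar with white cap, 52 mm wide, 60 mm tall; stands near the heater, leave it alone. Origin at the centre of its underside.

How it is judged:
On the way, in this order (a step that is already met when the one before it is completed fails the run):
1. the section is twisted to unlocked (over 1.0 rad) (value of joint section_twist above 1 rad), for 0.1 s.
2. still unlocked (over 0.7 rad), the probe's tip presses on the well's floor with over 1.5 N (value of joint section_twist above 0.7 rad and contact force between probe_tip and block above 1.5 N), for 0.2 s.
At the end, for the whole second after the job is handed in: The section is twisted back to locked (under 0.15 rad) and its probe still presses on the well's floor by itself with 1.5 to 10 N (value of joint section_twist below 0.15 rad and contact force between probe_tip and block between 1.5 and 10 N); the robot touches nothing.
It fails at once if the probe is rammed into the well's floor (over 13 N) (contact force between probe_tip and block above 13 N).
It fails at once if a bystander is pushed more than 30 mm (distance of any of reagent, funnel, bung, beaker, spatula, jar from where it was at the start of the episode above 0.03 m).
It also fails if it takes over 45 s, if anything falls off the work surface, if the arm or the gripper's body presses on something with over 40 N, if the wrist force passes 120 N, or if a joint passes its speed limit or range.

ROBOT

A 7-joint arm with a two-finger parallel gripper is mounted at the origin on the work surface. World frame = base frame: x ahead of the robot, y to its left, z up, the work surface at z = 0. Lengths are in m, angles in rad, forces in N, time in s.
With the tool pointing down it reaches from about 0.35 to 0.9 m from the base axis. Payload 8.1 kg.
Tool frame: the origin (TCP) lies between the finger pads; the fingertips stand 8 mm ahead of it and the grasp point (between the pads) lies 11 mm behind it (tip_extent is the distance from the TCP to the fingertips, in m); z points along the fingers, y is the direction in which the jaws open and shut (so a half turn about z gives the same grasp; the last joint's range is limited). The gripper opens to 85 mm and grips with 20 to 120 N. Pads are 22 mm wide; open, the fingers measure 114 mm over their backs; the gripper's body (76 mm by 85 mm) begins 54 mm behind the grasp point. The pads swing forward as they close: fully open they stand 13 mm farther back than shut.
Start: joints at [-1.277, 0.434, 0.025, 1.573, -0.012, 1.134, -0.075], TCP at [0.242, 0.576, 0.239] pointing down, gripper open.
Joint ranges: [-2.62, 2.62], [-0.44, 2.09], [-1.27, 1.32], [0.08, 2.57], [-1.32, 4.46], [0.12, 2], [-2.74, 2.74]. Speed limits (rad/s): [2.22, 2.22, 3.01, 3.01, 3.14, 3.14, 3.14].

INTERFACE

Orientations are given as a rotation vector (axis times angle).
In Python, from workcell import * gives the robot as it stands.
- The arm moves only by the tool carry_out, never from a script. Its argument "moves" is a list that holds one entry, the list of rows, each a list of 7 numbers: the opening, from 0 (shut) to 1 (fully open), then the shift along the tool's x, y, z in m, then the turn, a rotation vector about the tool's x, y, z in degrees. A call has 1 to 5 rows; each row shifts and turns the pose as measured when the row begins, along the tool's axes as they then stand; what a row does not reach is not made up. A row lasts 1/12 s, in which the tool goes at most 41.7 mm and 7.16 degrees, less where a joint would pass 70% of its speed; a pose out of reach is approached as far as the arm can. A call with a gripper value outside its range is refused whole. The fingers move at their own pace and stop on an object; the grip force is fixed at half the most. Time passes only in rows, so rows that do not move let the fingers close. It gives the time, the measured TCP pose, the force and the opening at its end, in the units of the state.
- observe(): the state, without advancing time (a new reading comes with each control period).
- snapshot(name): name is "scene" or "top"; returns (picture, depth): 400x640x3 uint8, red, green, blue; 400x640 float32, m along the optical axis (not along the pixel's ray), 0 where there is no reading.
- calibration(name): a dict with "fov_y" (degrees; the focal length in pixels is half the picture's height over the tangent of half this angle, whatever the lens; pixels are square), "cx", "cy" (the principal point, pixels), "k1" (the pictures are not rectified: a ray, as slopes to the right and down, at radius r is drawn at 1 + k1 r^2 times it, then the intrinsics apply), "T" (4x4, takes a point from camera to world coordinates). Camera axes: x right, y down, z forward; pixel columns grow to the right and rows downward; lengths in m; the calibration is good to about 2 mm. A picture is of the moment at which its call begins. calibration takes no time and is no camera call.
- job_done(): hands the job in, once; it reports no verdict.
The state is a dict: "t": time; "q": joint angles; "joint_vel": joint speeds; "joint_efforts": joint torques, N m; "tcp_pos": TCP position; "orientation": TCP orientation; "force": force on the tool from outside, world axes, zero at the start; "ft_torque": the same for the moment, N m; "gripper_width": finger opening in m.
Only numpy, scipy, OpenCV 4.12 (cv2) and the standard library are available. Lean on these libraries where they do the work, as an engineer would, in place of code of your own. Each camera call takes 0.05 s, during which the arm holds its last target.

## Working session

There is one attempt and no reset: what is moved stays moved. The work goes in short steps, Python scripts to look and compute and a tool call to move; the robot and the scene stay as the last step left them, time stands still between calls to the robot, and variables do not carry over. Pictures are saved under pics/ and viewed, and the job is handed in when it is done.

Besides the shell and the picture viewer there is one more tool, called after "Call:" as a command line: name --argument value ..., lists and objects as JSON in quotes. carry_out: Moves the arm, as the interface text tells. Its arguments: {"type":"object","properties":{"moves":{"type":"array"}},"required":["moves"]}

```bash
mkdir -p pics; cat > h.py <<'E'
from workcell import *
import numpy as np, cv2
from scipy.spatial.transform import Rotation as R
def snap(n,f):
    p,d=snapshot(n); cv2.imwrite(f'pics/{f}.png',cv2.cvtColor(p,cv2.COLOR_RGB2BGR)); np.save(f'pics/{f}.npy',d); return p,d
def ray(n,u,v):
    c=calibration(n); f=200/np.tan(np.radians(c['fov_y'])/2)
    K=np.array([[f,0,c['cx']],[0,f,c['cy']],[0,0,1.]])
    x,y=cv2.undistortPoints(np.array([[[u,v]]],float),K,np.array([c['k1'],0,0,0.]))[0,0]
    return np.array([x,y,1.]),np.array(c['T'])
def pt(n,u,v,z):  # by depth
    r,T=ray(n,u,v); return T[:3,:3]@(r*z)+T[:3,3]
def atz(n,u,v,h):
    r,T=ray(n,u,v); d=T[:3,:3]@r; o=T[:3,3]; return o+d*(h-o[2])/d[2]
E
python3 - <<'E'
from h import *
s=observe()
for k in s: print(k,np.round(s[k],4))
snap('scene','s0');snap('top','t0')
for n in('scene','top'):print(calibration(n))
E
```

```text
t 0.0
q [-1.2766  0.4352  0.025   1.5741 -0.0116  1.134  -0.0751]
joint_vel [ 0.0005  0.0016  0.0013 -0.0007 -0.0013 -0.      0.0004]
joint_efforts [-9.00000e-04 -6.70471e+01  1.02390e+00 -3.16214e+01  1.54000e-02
  1.23000e-02 -0.00000e+00]
tcp_pos [0.2414 0.576  0.2386]
orientation [-6.1930e-01 -3.0798e+00  2.4000e-03]
force [ 0.1074  0.3422 -0.338 ]
ft_torque [-0.0391  0.009  -0.0246]
gripper_width 0.0852
{'fov_y': 43.431462399846275, 'cx': 321.20876682255135, 'cy': 204.2278116451167, 'k1': -0.04267567064358018, 'T': array([[ 0.49741703,  0.68227053, -0.53580147,  1.14065161],
       [ 0.86747643, -0.38562939,  0.31428429, -0.25718129],
       [ 0.00780612, -0.62112551, -0.78367223,  1.02070093],
       [ 0.        ,  0.        ,  0.        ,  1.        ]])}
{'fov_y': 44.132907569755645, 'cx': 315.55073670236357, 'cy': 199.7073513050025, 'k1': -0.09639134813196423, 'T': array([[-0.02049917, -0.99662027,  0.07954764,  0.45597645],
       [-0.99972602,  0.02133204,  0.00963439,  0.05988183],
       [-0.01129875, -0.07932835, -0.99678451,  1.50442602],
       [ 0.        ,  0.        ,  0.        ,  1.        ]])}
```

View pics/s0.png

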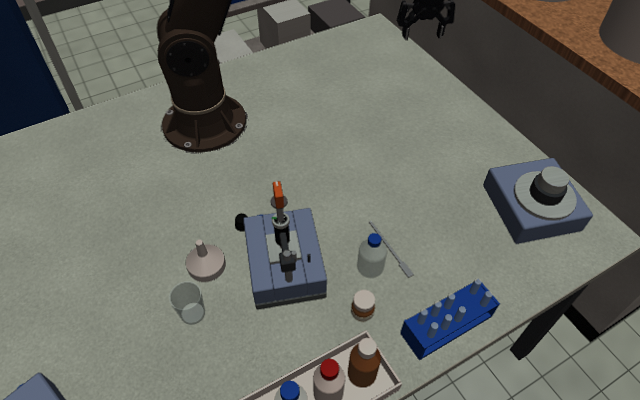

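View pics/t0.png

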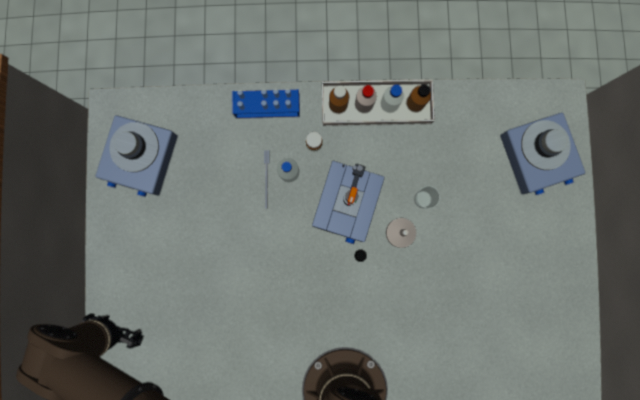

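```bash
python3 - <<'E'
from h import *
a=cv2.imread('pics/s0.png')[165:315,225:345]; b=cv2.imread('pics/t0.png')[150:250,300:420]
cv2.imwrite('pics/s0c.png',cv2.resize(a,None,fx=4,fy=4,interpolation=2)); cv2.imwrite('pics/t0c.png',cv2.resize(b,None,fx=6,fy=6,interpolation=2))
for n,f in(('scene','s0'),('top','t0')):
    im=cv2.imread(f'pics/{f}.png').astype(int);d=np.load(f'pics/{f}.npy')
    B,G,Rr=im[...,0],im[...,1],im[...,2]
    m=(Rr>120)&(Rr>1.7*G)&(B<0.7*G+20)
    v,u=np.nonzero(m)
    k=(u>260)&(u<370)&(v>170)&(v<215);u,v=u[k],v[k]
    P=np.array([pt(n,x,y,d[y,x]) for x,y in zip(u,v)])
    print(n,len(u),u.min(),u.max(),v.min(),v.max(),P.mean(0),P.min(0),P.max(0), np.percentile(P[:,2],[50,80,95]))
    q=np.c_[u,v].astype(float); print(q.mean(0))
    top=P[:,2]>np.percentile(P[:,2],95)-.006
    t=P[top];print(len(t),t.mean(0)); w,V=np.linalg.eigh(np.cov(t[:,:2].T));print(w**.5,np.degrees(np.arctan2(V[1,1],V[0,1])))
E
```

```text
scene 100 273 282 182 196 [ 0.57831427 -0.02229089  0.3009667 ] [ 0.54444369 -0.25718129  0.28245598] [ 1.14065161 -0.00569996  1.02070093] [0.28639261 0.287569   0.28844142]
[277.59 189.59]
100 [ 0.57831427 -0.02229089  0.3009667 ]
[0.00430614 0.08809271] 157.3999079257765
top 72 348 356 187 202 [ 0.56683138 -0.02014795  0.28718438] [ 0.54501187 -0.02917066  0.28169469] [ 0.58284725 -0.0084208   0.29382843] [0.28711436 0.28928891 0.29054412]
[352.48611111 193.40277778]
62 [ 0.56593517 -0.02004215  0.28775298]
[0.00479127 0.00971208] 162.51095998871324
```

View pics/s0c.png

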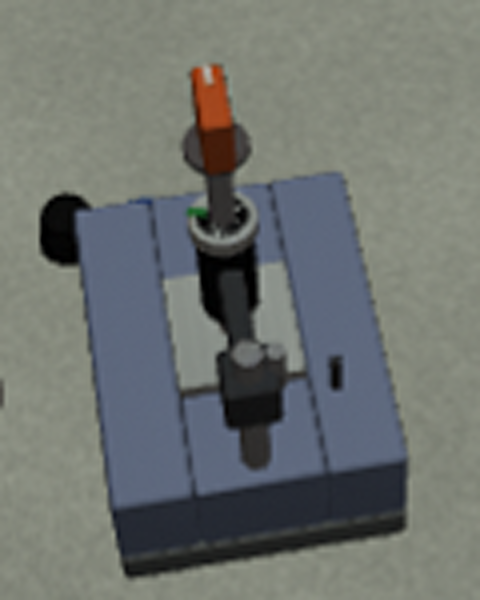

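View pics/t0c.png

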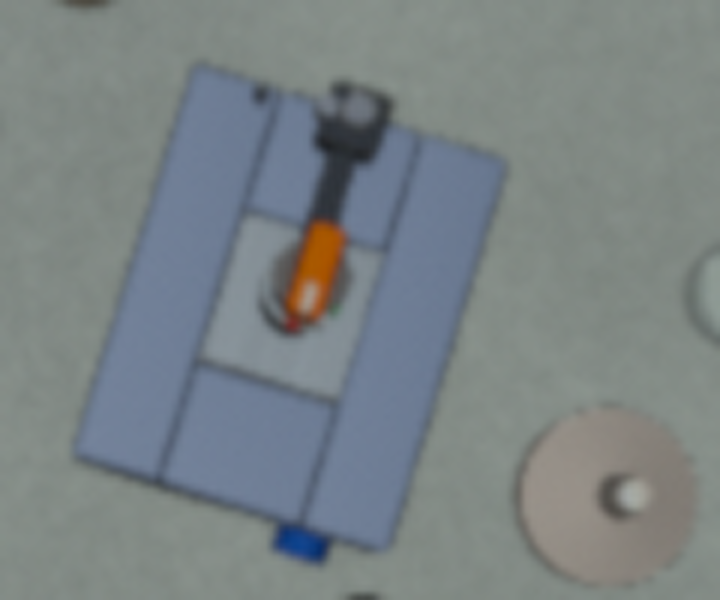

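```bash
python3 - <<'E'
from h import *
for uv in((316,271),(331,225),(300,318),(345,232),(318,222),(287,310),(315,322)):
    print(uv,atz('top',300+(uv[0]+.5)/6-.5,150+(uv[1]+.5)/6-.5,.288))
for uv in((203,68),(222,68),(201,129),(234,124)):
    print('s',uv,atz('scene',225+(uv[0]+.5)/4-.5,165+(uv[1]+.5)/4-.5,.288))
# post top and sleeve ring
print('post',atz('top',300+357/6,150+108/6,.19)); print('sleeve scene',atz('scene',225+223/4-.4,165+222/4-.4,.19))
# block corners top
c=[atz('top',300+a/6-.4,150+b/6-.4,.09) for a,b in((247,212),(385,247),(333,402),(200,364))];print(np.mean(c,0),c)
s=observe(); T=R.from_rotvec(s['orientation']).as_matrix();print(T)
E
```

```text
(316, 271) [ 0.56341313 -0.01941934  0.288     ]
(331, 225) [ 0.58234807 -0.0261233   0.288     ]
(300, 318) [ 0.54412315 -0.01231463  0.288     ]
(345, 232) [ 0.57932013 -0.03182639  0.288     ]
(318, 222) [ 0.58370777 -0.02078718  0.288     ]
(287, 310) [ 0.54754177 -0.00704441  0.288     ]
(315, 322) [ 0.54233934 -0.01845025  0.288     ]
s (203, 68) [ 0.54789384 -0.01265651  0.288     ]
s (222, 68) [ 0.55240221 -0.00467728  0.288     ]
s (201, 129) [ 0.58145274 -0.03049482  0.288     ]
s (234, 124) [ 0.58638163 -0.01558593  0.288     ]
post [ 0.6437932  -0.04723528  0.19      ]
sleeve scene [ 0.56747603 -0.01798937  0.19      ]
[ 0.56423415 -0.0200907   0.09      ] [array([6.10006992e-01, 9.42751496e-06, 9.00000000e-02]), array([ 0.59170571, -0.06580742,  0.09      ]), array([ 0.51783863, -0.03885161,  0.09      ]), array([0.53738527, 0.02428681, 0.09      ])]
[[-9.22291142e-01  3.86495625e-01 -4.25791520e-04]
 [ 3.86495840e-01  9.22290193e-01 -1.32868488e-03]
 [-1.20827549e-04 -1.39000095e-03 -9.99999027e-01]]
```

Call:
carry_out --moves '[[[1,0,0,-0.04,0,0,0],[1,0,0,-0.04,0,0,0],[1,0,0,-0.04,0,0,0],[1,-0.032,-0.026,0,0,0,0],[1,-0.032,-0.026,0,0,0,0]]]'

```text
t: 0.52
tcp_pos: [0.2742, 0.5078, 0.359]
orientation: [-0.599, -3.079, 0.015]
force: [1.6, 0.3, -1.2]
gripper_width: 0.0852
```

Call:
carry_out --moves '[[[1,-0.032,-0.026,0,0,0,0],[1,-0.032,-0.026,0,0,0,0],[1,-0.032,-0.026,0,0,0,0],[1,-0.032,-0.026,0,0,0,0],[1,-0.032,-0.026,0,0,0,0]]]'

```text
t: 0.93
tcp_pos: [0.374, 0.3239, 0.3602]
orientation: [-0.591, -3.081, 0.01]
force: [0.6, 0.1, 0.1]
gripper_width: 0.0855
```

Call:
carry_out --moves '[[[1,-0.032,-0.026,0,0,0,0],[1,-0.032,-0.026,0,0,0,0],[1,-0.032,-0.026,0,0,0,0],[1,-0.032,-0.026,0,0,0,0],[1,-0.032,-0.026,0,0,0,0]]]'

```text
t: 1.35
tcp_pos: [0.4724, 0.1404, 0.3602]
orientation: [-0.59, -3.08, 0.01]
force: [-0.1, 0.4, -0.4]
gripper_width: 0.0853
```

```bash
cat > st.py <<'E'
from h import *
import sys
s=observe(); T=R.from_rotvec(s['orientation']).as_matrix()
print('t',s['t'],'tcp',np.round(s['tcp_pos'],4),'q',np.round(s['q'],3),'F',np.round(s['force'],2),'M',np.round(s['ft_torque'],3),'w',np.round(s['gripper_width'],4))
print('yaw x',np.degrees(np.arctan2(T[1,0],T[0,0])),'tilt',T[:,2])
if len(sys.argv)>3:
    print('tool delta',np.round(T.T@(np.array([float(a) for a in sys.argv[1:4]])-s['tcp_pos']),4))
E
python3 st.py .5645 -.0195 .36
```

```text
t 1.35 tcp [0.4724 0.1404 0.3602] q [-0.674  0.131  0.319  1.7   -0.04   1.325  0.844] F [-0.07  0.36 -0.44] M [-0.012 -0.063  0.013] w 0.0853
yaw x 158.3152413937665 tilt [-0.00700539 -0.00532475 -0.99996129]
tool delta [-0.1446 -0.1145  0.0004]
```

Call:
carry_out --moves '[[[1,-0.032,-0.026,0,0,0,0],[1,-0.032,-0.026,0,0,0,0],[1,-0.032,-0.026,0,0,0,0],[1,-0.03,-0.022,0,0,0,0],[1,-0.012,-0.01,0,0,0,7]]]'

```text
t: 1.77
tcp_pos: [0.5603, -0.023, 0.3599]
orientation: [-0.778, -3.038, 0.014]
force: [-0.6, -0.6, 0.3]
gripper_width: 0.0852
```

Call:
carry_out --moves '[[[1,0,0,0,0,0,7],[1,0,0,0,0,0,7],[1,0,0,0,0,0,7],[1,0,0,0,0,0,7],[1,0,0,0,0,0,7]]]'

```text
t: 2.18
tcp_pos: [0.5608, -0.0323, 0.3576]
orientation: [-1.681, -2.65, 0.025]
force: [-0.4, 0.2, -0.3]
gripper_width: 0.0853
```

Call:
carry_out --moves '[[[1,0,0,0,0,0,7],[1,0,0,0,0,0,7],[1,0,0,0,0,0,7],[1,0,0,0,0,0,7],[1,0,0,0,0,0,7]]]'

```text
t: 2.6
tcp_pos: [0.5595, -0.0324, 0.3556]
orientation: [-2.415, -2.008, 0.03]
force: [-0.3, -0.8, -0.3]
gripper_width: 0.0853
```

Call:
carry_out --moves '[[[1,0,0,0,0,0,7],[1,0,0,0,0,0,7],[1,0,0,0,0,0,7],[1,0,0,0,0,0,7],[1,0,0,0,0,0,7]]]'

```text
t: 3.02
tcp_pos: [0.5581, -0.0319, 0.3538]
orientation: [2.913, 1.167, -0.035]
force: [0.8, -0.2, -0.6]
gripper_width: 0.0853
```

Call:
carry_out --moves '[[[1,0,0,0,0,0,7],[1,0,0,0,0,0,7],[1,0,0,0,0,0,7],[1,0,0,0,0,0,7],[1,0,0,0,0,0,7]]]'

```text
t: 3.43
tcp_pos: [0.5568, -0.0312, 0.3522]
orientation: [3.124, 0.214, -0.036]
force: [-0.5, -0.4, -1.0]
gripper_width: 0.0856
```

```bash
python3 st.py .5645 -.0195 .36
```

```text
t 3.4333 tcp [ 0.5568 -0.0312  0.3522] q [-0.751  0.356  0.999  1.593 -0.287  1.378 -1.153] F [-0.51 -0.44 -0.96] M [-0.005 -0.025 -0.002] w 0.0856
yaw x 7.841980778838832 tilt [-0.02253355 -0.01127416 -0.99968252]
tool delta [ 0.009  -0.0105 -0.0081]
```

Call:
carry_out --moves '[[[1,0.004,-0.004,-0.003,0,0,7],[1,0.003,-0.004,-0.003,0,0,7],[1,0.001,-0.004,-0.002,0,0,7],[1,0,0,0,0,0,4]]]'

```text
t: 3.77
tcp_pos: [0.5639, -0.0178, 0.3589]
orientation: [3.089, -0.488, -0.037]
force: [1.2, 1.1, -1.4]
gripper_width: 0.0853
```

```bash
cat >> st.py <<'E'
if len(sys.argv)>4:
    y=np.radians(float(sys.argv[4])); D=np.array([[np.cos(y),np.sin(y),0],[np.sin(y),-np.cos(y),0],[0,0,-1]])
    print('tool turn deg',np.round(np.degrees(R.from_matrix(T.T@D).as_rotvec()),2))
E
python3 st.py .5645 -.0195 .36 -19.5; python3 -c "
from h import *
snap('top','t1');snap('scene','s1')
a=cv2.imread('pics/s1.png')[130:280,200:340]; b=cv2.imread('pics/t1.png')[140:240,290:410]
cv2.imwrite('pics/c1.png',np.vstack([cv2.resize(a,(560,600))])[:600]);cv2.imwrite('pics/c1t.png',cv2.resize(b,(720,600),interpolation=2))"
```

```text
t 3.7667 tcp [ 0.5639 -0.0178  0.3589] q [-0.82   0.411  1.119  1.566 -0.355  1.421 -1.557] F [ 1.2   1.07 -1.4 ] M [-0.019 -0.006  0.006] w 0.0853
yaw x -17.97083116139668 tilt [-0.02536745 -0.01072255 -0.99962069]
tool delta [ 0.0011  0.0015 -0.0011]
tool turn deg [1.05 1.18 1.54]
```

View pics/c1.png

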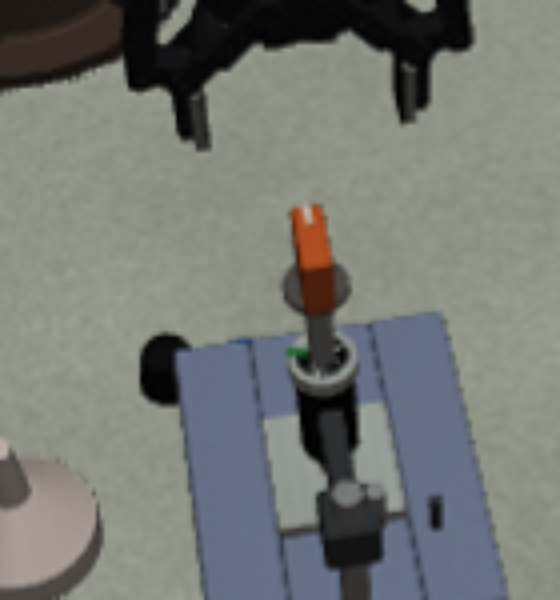

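View pics/c1t.png

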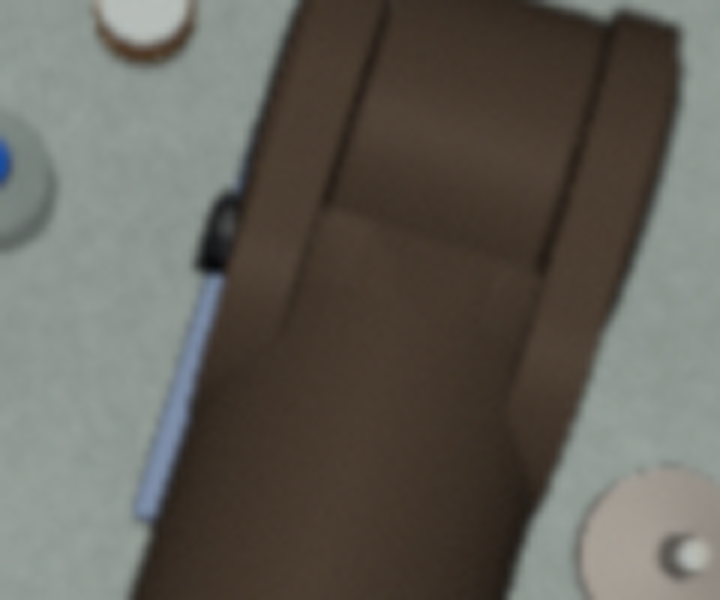

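Call:
carry_out --moves '[[[1,0.001,0.001,0.02,1.0,1.2,1.5],[1,0,0,0.02,0,0,0],[1,0,0,0,0,0,0]]]'

```text
t: 4.12
tcp_pos: [0.5639, -0.0202, 0.3176]
orientation: [3.098, -0.51, 0.003]
force: [-1.0, 1.4, -0.8]
gripper_width: 0.0853
```

```bash
python3 st.py .5645 -.0195 .267 -19.5
```

```text
t 4.1167 tcp [ 0.5639 -0.0202  0.3176] q [-0.82   0.418  1.109  1.661 -0.385  1.303 -1.539] F [-0.96  1.43 -0.76] M [-0.052  0.052 -0.042] w 0.0853
yaw x -18.690031030423285 tilt [ 0.00135063 -0.00180296 -0.99999746]
tool delta [ 0.0002 -0.001   0.0506]
tool turn deg [ 0.07 -0.11  0.81]
```

Call:
carry_out --moves '[[[1,0,-0.001,0.02,0,0,0.8],[1,0,0,0.02,0,0,0],[1,0,0,0.01,0,0,0],[1,0,0,0,0,0,0]]]'

```text
t: 4.45
tcp_pos: [0.5644, -0.02, 0.268]
orientation: [3.098, -0.519, 0.003]
force: [-0.8, 0.6, 0.6]
gripper_width: 0.0856
```

```bash
python3 st.py .5645 -.0195 .267 -19.5; python3 -c "
from h import *
snap('scene','s2')
a=cv2.imread('pics/s2.png')[140:240,220:340]
cv2.imwrite('pics/c2.png',cv2.resize(a,(720,600),interpolation=2))"
```

```text
t 4.45 tcp [ 0.5644 -0.02    0.268 ] q [-0.793  0.459  1.076  1.738 -0.43   1.204 -1.504] F [-0.79  0.56  0.63] M [ 0.023 -0.001  0.003] w 0.0856
yaw x -19.008846682157767 tilt [ 1.68335126e-03 -9.86731581e-04 -9.99998096e-01]
tool delta [-0.     -0.0005  0.001 ]
tool turn deg [ 0.02 -0.11  0.49]
```

View pics/c2.png

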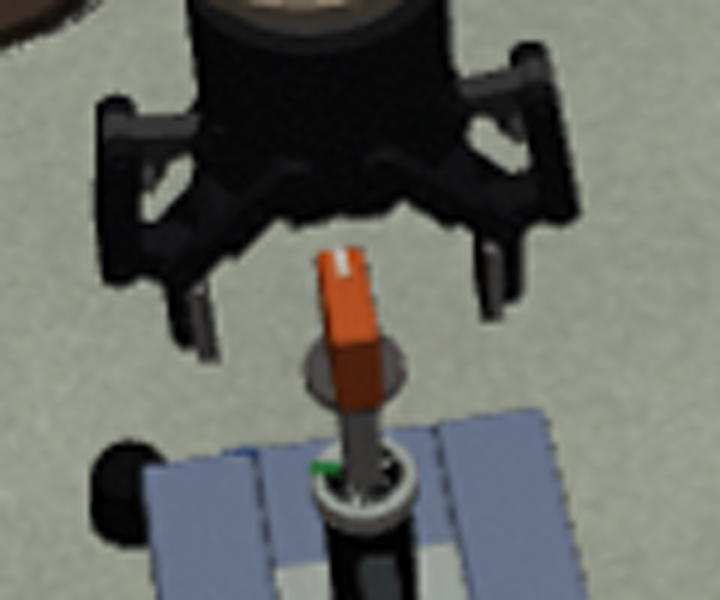

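Call:
carry_out --moves '[[[0.3,0,0,0,0,0,0],[0.25,0,0,0,0,0,0],[0.25,0,0,0,0,0,0],[0,0,0,0,0,0,0],[0,0,0,0,0,0,0]]]'

```text
t: 4.92
tcp_pos: [0.5668, -0.0211, 0.2735]
orientation: [-3.099, 0.516, -0.012]
force: [-0.6, -0.3, -0.0]
gripper_width: 0.0253
```

Call:
carry_out --moves '[[[0,0,0,0,0,0,0],[0,0,0,0,0,0,0],[0,0,0,0,0,0,0]]]'

```text
t: 5.17
tcp_pos: [0.567, -0.0208, 0.274]
orientation: [-3.098, 0.515, -0.013]
force: [0.1, -0.4, -1.7]
gripper_width: 0.0148
```

```bash
python3 st.py .5645 -.0195 .267 -19.5; python3 -c "
from h import *
snap('scene','s3')
a=cv2.imread('pics/s3.png')[140:240,220:340]
cv2.imwrite('pics/c3.png',cv2.resize(a,(720,600),interpolation=2))"
```

```text
t 5.1667 tcp [ 0.567  -0.0208  0.274 ] q [-0.794  0.454  1.079  1.729 -0.427  1.21  -1.505] F [ 0.09 -0.38 -1.67] M [-0.12  -0.048  0.029] w 0.0148
yaw x -18.863148803772027 tilt [ 8.38767055e-03 -5.72789630e-04 -9.99964659e-01]
tool delta [-0.0029 -0.0004  0.0069]
tool turn deg [-0.13 -0.46  0.64]
```

View pics/c3.png

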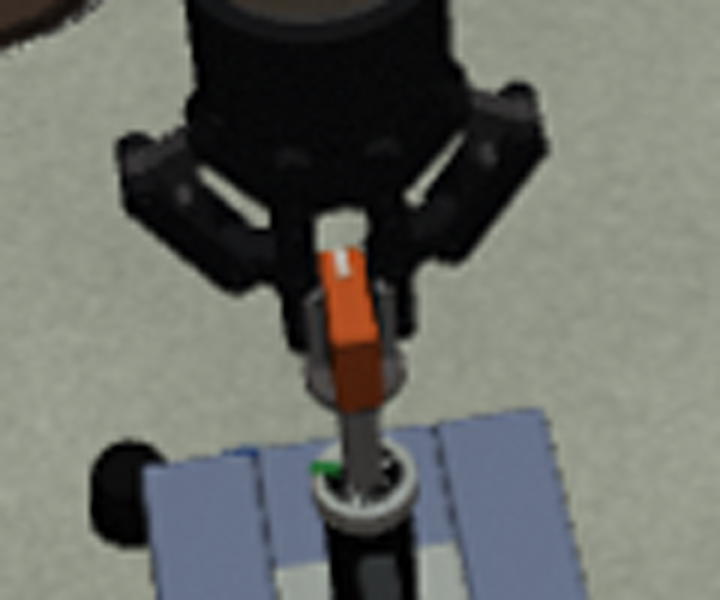

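```bash
python3 - <<'E'
from h import *
for f,pts in (('s2',{'disc':[(320,368),(318,380),(396,365),(325,350)],'bartop':[(342,270),(345,300),(355,330)],'tipL':[(208,352)],'tipR':[(490,312)]}),('s3',{'padL':[(315,345),(314,355),(318,330),(315,300)],'padR':[(386,330),(386,300)],'disc':[(318,375),(396,368)],'bartop':[(345,300),(355,330)]})):
    d=np.load(f'pics/{f}.npy')
    for k,l in pts.items():
        for a,b in l:
            u,v=220+(a+.5)/6-.5,140+(b+.5)/6-.5
            print(f,k,(a,b),np.round(pt('scene',u,v,d[round(v),round(u)]),4))
E
```

```text
s2 disc (320, 368) [ 0.5615 -0.0274  0.2523]
s2 disc (318, 380) [ 0.5624 -0.0289  0.2479]
s2 disc (396, 365) [ 0.5697 -0.0039  0.2484]
s2 disc (325, 350) [ 0.5531 -0.0216  0.2492]
s2 bartop (342, 270) [ 0.5568 -0.0144  0.2893]
s2 bartop (345, 300) [ 0.5662 -0.0183  0.2864]
s2 bartop (355, 330) [ 0.5772 -0.0204  0.2843]
s2 tipL (208, 352) [ 0.5606 -0.0641  0.2819]
s2 tipR (490, 312) [0.5895 0.0214 0.2814]
s3 padL (315, 345) [ 0.5748 -0.0335  0.2821]
s3 padL (314, 355) [ 0.5739 -0.0338  0.2763]
s3 padL (318, 330) [ 0.5734 -0.0314  0.2869]
s3 padL (315, 300) [ 0.5745 -0.0318  0.3029]
s3 padR (386, 330) [ 0.5794 -0.0107  0.2808]
s3 padR (386, 300) [ 0.5793 -0.0099  0.295 ]
s3 disc (318, 375) [ 0.5613 -0.0283  0.249 ]
s3 disc (396, 368) [ 0.57   -0.0041  0.2473]
s3 bartop (345, 300) [ 0.5671 -0.0187  0.2876]
s3 bartop (355, 330) [ 0.5776 -0.0206  0.2848]
```

Call:
carry_out --moves '[[[0.4,0,0,0,0,0,0],[0.4,0,0,0,0,0,0],[0.4,-0.003,0,0.007,0,0,0],[0.4,0,0,0,0,0,0]]]'

```text
t: 5.55
tcp_pos: [0.5641, -0.0199, 0.2664]
orientation: [-3.098, 0.515, -0.014]
force: [-0.5, 0.5, -0.8]
gripper_width: 0.034
```

```bash
python3 st.py .5645 -.0195 .267 -19.5
```

```text
t 5.55 tcp [ 0.5641 -0.0199  0.2664] q [-0.797  0.455  1.077  1.747 -0.431  1.191 -1.502] F [-0.47  0.51 -0.81] M [-0.03   0.048  0.003] w 0.034
yaw x -18.888127488317927 tilt [ 8.73800838e-03 -5.78093083e-04 -9.99961656e-01]
tool delta [ 0.0002 -0.0005 -0.0005]
tool turn deg [-0.13 -0.48  0.61]
```

Call:
carry_out --moves '[[[0.25,0,-0.0005,0,0,-0.5,0.5],[0.25,0,0,0,0,0,0]]]'

```text
t: 5.72
tcp_pos: [0.5639, -0.0191, 0.2661]
orientation: [-3.094, 0.53, 0.002]
force: [-0.0, -0.6, -0.5]
gripper_width: 0.021
```

Call:
carry_out --moves '[[[0,0,0,0,0,0,0],[0,0,0,0,0,0,0],[0,0,0,0,0,0,0]]]'

```text
t: 5.97
tcp_pos: [0.564, -0.019, 0.2661]
orientation: [-3.095, 0.528, 0.003]
force: [0.5, -0.4, -1.2]
gripper_width: 0.0152
```

```bash
python3 st.py .5645 -.0195 .267 -19.5
```

```text
t 5.9667 tcp [ 0.564  -0.019   0.2661] q [-0.791  0.462  1.075  1.739 -0.436  1.205 -1.507] F [ 0.45 -0.4  -1.23] M [-0.129  0.147  0.352] w 0.0152
yaw x -19.354907758577895 tilt [-0.00140713  0.0023957  -0.99999614]
tool delta [ 0.0006  0.0003 -0.0009]
tool turn deg [-0.1   0.12  0.14]
```

Call:
carry_out --moves '[[[0,0,0,0,0,0,-5],[0,0,0,0,0,0,-5],[0,0,0,0,0,0,-5]]]'

```text
t: 6.22
tcp_pos: [0.5638, -0.0195, 0.266]
orientation: [-3.138, 0.112, 0.003]
force: [0.2, 0.7, -0.8]
gripper_width: 0.0152
```

```bash
python3 st.py .564 -.019 .2661 -19.5
```

```text
t 6.2167 tcp [ 0.5638 -0.0195  0.266 ] q [-0.752  0.433  0.999  1.737 -0.391  1.189 -1.287] F [ 0.18  0.73 -0.84] M [ 0.286 -0.014 -0.257] w 0.0152
yaw x -4.102667482728556 tilt [-0.00195678  0.00133654 -0.99999719]
tool delta [ 0.0001 -0.0005 -0.0001]
tool turn deg [-0.05  0.13 15.4 ]
```

Call:
carry_out --moves '[[[0,0,0,0,0,0,-6],[0,0,0,0,0,0,-6],[0,0,0,0,0,0,-6],[0,0,0,0,0,0,-6],[0,0,0,0,0,0,-6]]]'

```text
t: 6.63
tcp_pos: [0.5643, -0.0187, 0.2661]
orientation: [-3.051, -0.739, -0.0]
force: [0.7, 0.4, -1.4]
gripper_width: 0.0152
```

```bash
python3 st.py .564 -.019 .2661 52
```

```text
t 6.6333 tcp [ 0.5643 -0.0187  0.2661] q [-0.665  0.388  0.847  1.731 -0.316  1.165 -0.824] F [ 0.71  0.39 -1.38] M [-0.106  0.02  -0.199] w 0.0152
yaw x 27.225200238337944 tilt [-5.60254077e-04  2.47330768e-03 -9.99996784e-01]
tool delta [-0.0004  0.0001 -0.    ]
tool turn deg [ -0.13  -0.07 -24.77]
```

Call:
carry_out --moves '[[[0,0,0,0,0,0,-6],[0,0,0,0,0,0,-6],[0,0,0,0,0,0,-6],[0,0,0,0,0,0,-5]]]'

```text
t: 6.97
tcp_pos: [0.5642, -0.0184, 0.2658]
orientation: [-2.828, -1.36, -0.001]
force: [0.8, 1.7, -2.0]
gripper_width: 0.0151
```

Call:
carry_out --moves '[[[0,0,0,0,0,0,-2.5],[0,0,0,0,0,0,0],[0,0,0,0,0,0,0]]]'

```text
t: 7.22
tcp_pos: [0.5641, -0.0185, 0.2656]
orientation: [-2.796, -1.423, -0.003]
force: [1.9, 2.7, -1.1]
gripper_width: 0.0152
```

```bash
python3 st.py .564 -.019 .2661 52
```

```text
t 7.2167 tcp [ 0.5641 -0.0185  0.2656] q [-0.587  0.361  0.726  1.727 -0.265  1.153 -0.414] F [ 1.88  2.74 -1.09] M [ 0.009 -0.012 -1.276] w 0.0152
yaw x 53.933292058019326 tilt [-5.34796570e-04  4.73300232e-03 -9.99988656e-01]
tool delta [-0.0004  0.0002 -0.0005]
tool turn deg [-0.19 -0.2   1.93]
```

Call:
carry_out --moves '[[[0,0,0,0,0,0,2],[0,0,0,0.003,0,0,0],[0,0,0,0.003,0,0,0],[0,0,0,0.003,0,0,0],[0,0,0,0,0,0,0]]]'

```text
t: 7.63
tcp_pos: [0.5641, -0.0183, 0.2553]
orientation: [-2.823, -1.37, -0.001]
force: [1.4, 0.8, -3.3]
gripper_width: 0.0151
```

```bash
python3 st.py .564 -.019 .2661 52;cat > rec.sh <<'E'
E
```

```text
t 7.6333 tcp [ 0.5641 -0.0183  0.2553] q [-0.59   0.373  0.731  1.742 -0.276  1.132 -0.442] F [ 1.41  0.8  -3.26] M [-0.316 -0.151 -0.124] w 0.0151
yaw x 51.768462515256815 tilt [-9.96833389e-04  3.39428071e-03 -9.99993743e-01]
tool delta [-0.0005  0.0003 -0.0108]
tool turn deg [-0.16 -0.12 -0.23]
```

Call:
carry_out --moves '[[[0,0,0,0.002,0,0,0],[0,0,0,0,0,0,0]]]'

```text
t: 7.8
tcp_pos: [0.5641, -0.0183, 0.2528]
orientation: [-2.823, -1.371, -0.0]
force: [1.4, 0.6, -3.6]
gripper_width: 0.0153
```

Call:
carry_out --moves '[[[0,0,0,0.002,0,0,0],[0,0,0,0,0,0,0]]]'

```text
t: 7.97
tcp_pos: [0.5642, -0.0184, 0.2507]
orientation: [-2.823, -1.371, -0.001]
force: [-0.2, 0.9, -2.1]
gripper_width: 0.0151
```

Call:
carry_out --moves '[[[0,0,0,0.002,0,0,0],[0,0,0,0,0,0,0]]]'

```text
t: 8.13
tcp_pos: [0.5643, -0.0184, 0.249]
orientation: [-2.823, -1.371, -0.001]
force: [-0.7, 1.2, 2.7]
gripper_width: 0.0147
```

Call:
carry_out --moves '[[[0,0,0,0.002,0,0,0],[0,0,0,0,0,0,0]]]'

```text
t: 8.3
tcp_pos: [0.5644, -0.0184, 0.2475]
orientation: [-2.823, -1.371, -0.002]
force: [-0.5, 0.8, 4.3]
gripper_width: 0.0152
```

Call:
carry_out --moves '[[[0,0,0,0,0,0,0]]]'

```text
t: 8.38
tcp_pos: [0.5643, -0.0184, 0.2477]
orientation: [-2.823, -1.371, -0.003]
force: [-1.4, 1.8, 2.9]
gripper_width: 0.0147
```

Call:
carry_out --moves '[[[0,0,0,0,0,0,0]]]'

```text
t: 8.47
tcp_pos: [0.5644, -0.0184, 0.2478]
orientation: [-2.823, -1.371, -0.003]
force: [-1.5, 1.6, 3.4]
gripper_width: 0.0148
```

Call:
carry_out --moves '[[[0,0,0,0,0,0,0]]]'

```text
t: 8.55
tcp_pos: [0.5643, -0.0184, 0.2479]
orientation: [-2.823, -1.371, -0.003]
force: [-1.0, 1.2, 3.2]
gripper_width: 0.0155
```

```bash
python3 st.py .564 -.019 .2661 52; python3 -c "
from h import *
snap('scene','s4')
a=cv2.imread('pics/s4.png')[140:240,220:340]
cv2.imwrite('pics/c4.png',cv2.resize(a,(720,600),interpolation=2))"
```

```text
t 8.55 tcp [ 0.5643 -0.0184  0.2479] q [-0.586  0.38   0.727  1.753 -0.283  1.115 -0.435] F [-1.05  1.2   3.25] M [-0.285  0.385 -0.191] w 0.0155
yaw x 51.799403028170936 tilt [ 1.82548270e-05  4.16617506e-03 -9.99991321e-01]
tool delta [-0.0006  0.0001 -0.0183]
tool turn deg [-0.15 -0.19 -0.2 ]
```

View pics/c4.png

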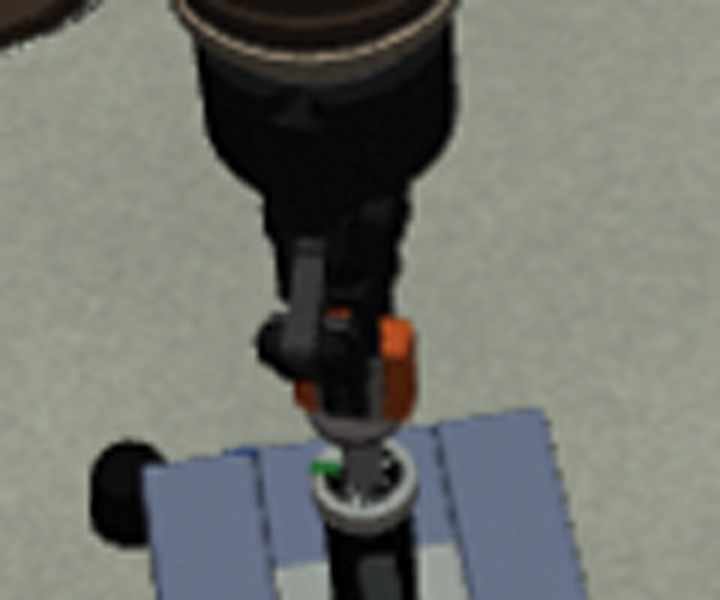

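Call:
carry_out --moves '[[[0,0,0,0.0004,0,0,6],[0,0,0,0.0002,0,0,6],[0,0,0,0.0002,0,0,6]]]'

```text
t: 8.85
tcp_pos: [0.5646, -0.0187, 0.2478]
orientation: [-3.005, -0.902, -0.004]
force: [-0.9, 0.9, 2.7]
gripper_width: 0.0147
```

```bash
python3 st.py .564 -.019 .2476 -19.5
```

```text
t 8.85 tcp [ 0.5646 -0.0187  0.2478] q [-0.638  0.397  0.809  1.757 -0.321  1.123 -0.714] F [-0.95  0.9   2.68] M [-0.268  0.583  0.184] w 0.0147
yaw x 33.426232676818174 tilt [ 0.00122971  0.00448876 -0.99998917]
tool delta [-0.0007 -0.0001  0.0002]
tool turn deg [-0.26 -0.1  52.93]
```

Call:
carry_out --moves '[[[0,0,0,0.0002,0,0,6],[0,0,0,0.0001,0,0,6],[0,0,0,0.0001,0,0,6],[0,0,0,0,0,0,6]]]'

```text
t: 9.18
tcp_pos: [0.5643, -0.0187, 0.2478]
orientation: [-3.129, -0.228, -0.002]
force: [-0.9, 0.7, 2.0]
gripper_width: 0.0152
```

```bash
python3 st.py .564 -.019 .2476 -19.5
```

```text
t 9.1833 tcp [ 0.5643 -0.0187  0.2478] q [-0.709  0.43   0.927  1.762 -0.38   1.14  -1.088] F [-0.94  0.75  2.02] M [-0.319  0.531  0.256] w 0.0152
yaw x 8.34862807905019 tilt [ 7.91809903e-04  4.17469591e-03 -9.99990972e-01]
tool delta [-0.0004  0.0003  0.0002]
tool turn deg [-2.400e-01 -2.000e-02  2.785e+01]
```

Call:
carry_out --moves '[[[0,0,0,0,0,0,6],[0,0,0,0,0,0,6],[0,0,0,0,0,0,6],[0,0,0,0,0,0,6]]]'

```text
t: 9.52
tcp_pos: [0.5641, -0.019, 0.2478]
orientation: [-3.105, 0.457, 0.0]
force: [-0.6, 0.1, 1.3]
gripper_width: 0.0151
```

Call:
carry_out --moves '[[[0,0,0,0,0,0,4],[0,0,0,0,0,0,2.5],[0,0,0,0,0,0,2]]]'

```text
t: 9.77
tcp_pos: [0.5641, -0.019, 0.2479]
orientation: [3.064, -0.691, -0.001]
force: [-2.7, -1.9, 3.5]
gripper_width: 0.0151
```

```bash
python3 st.py .564 -.019 .2476 -19.5
```

```text
t 9.7667 tcp [ 0.5641 -0.019   0.2479] q [-0.798  0.494  1.096  1.767 -0.473  1.177 -1.576] F [-2.72 -1.9   3.47] M [-0.372  0.525  3.75 ] w 0.0151
yaw x -25.40547803880176 tilt [-5.04568557e-04 -6.11257343e-04 -9.99999686e-01]
tool delta [-0.0001  0.0001  0.0003]
tool turn deg [ 0.04  0.01 -5.91]
```

Call:
carry_out --moves '[[[0,0,0,0,0,0,-4],[0,0,0,0,0,0,0]]]'

```text
t: 9.93
tcp_pos: [0.5641, -0.019, 0.2479]
orientation: [3.085, -0.572, -0.001]
force: [-1.0, -1.5, 4.0]
gripper_width: 0.0153
```

```bash
python3 st.py .564 -.019 .2476 -19.5
```

```text
t 9.9333 tcp [ 0.5641 -0.019   0.2479] q [-0.79   0.486  1.075  1.765 -0.457  1.171 -1.516] F [-1.01 -1.45  4.01] M [-0.091  0.388  1.516] w 0.0153
yaw x -20.99632698833206 tilt [-0.0016023  -0.00369879 -0.99999188]
tool delta [-0.0001  0.0001  0.0003]
tool turn deg [ 0.23  0.01 -1.5 ]
```

Call:
carry_out --moves '[[[0,0,0,0,0,0,-1.5],[0,0,0,0,0,0,0]]]'

```text
t: 10.1
tcp_pos: [0.5641, -0.019, 0.2478]
orientation: [3.092, -0.532, -0.002]
force: [-1.6, -0.9, 2.7]
gripper_width: 0.015
```

```bash
python3 st.py .564 -.019 .2476 -19.5
```

```text
t 10.1 tcp [ 0.5641 -0.019   0.2478] q [-0.786  0.482  1.067  1.765 -0.452  1.169 -1.496] F [-1.62 -0.87  2.67] M [0.274 0.098 0.629] w 0.015
yaw x -19.535539282596538 tilt [-0.00175321 -0.0038063  -0.99999122]
tool delta [-0.0001  0.      0.0002]
tool turn deg [ 0.24  0.02 -0.04]
```

Call:
carry_out --moves '[[[0.3,0,0,0,0,0,0],[0.5,0,0,0,0,0,0],[0.6,0,0,0,0,0,0],[0.7,0,0,-0.01,0,0,0],[0.7,0,0,-0.02,0,0,0]]]'

```text
t: 10.52
tcp_pos: [0.5623, -0.0186, 0.2754]
orientation: [3.089, -0.548, -0.01]
force: [1.0, 0.7, 0.2]
gripper_width: 0.0598
```

Call:
carry_out --moves '[[[1,0,0,-0.03,0,0,0],[1,0,0,-0.03,0,0,0],[1,0,0,-0.03,0,0,0],[1,0,0,0,0,0,0]]]'

```text
t: 10.85
tcp_pos: [0.5629, -0.0196, 0.3738]
orientation: [3.086, -0.557, -0.006]
force: [0.4, -0.8, 0.1]
gripper_width: 0.0854
```

```bash
python3 st.py .564 -.019 .2476 -19.5; python3 - <<'E'
from h import *
p,d=snap('scene','s5')
a=cv2.imread('pics/s5.png')[140:240,220:340]
cv2.imwrite('pics/c5.png',cv2.resize(a,(720,600),interpolation=2))
im=cv2.imread('pics/s5.png').astype(int);B,G,Rr=im[...,0],im[...,1],im[...,2]
v,u=np.nonzero((Rr>120)&(Rr>1.7*G)&(B<0.7*G+20)); k=(u>260)&(u<300)&(v>170)&(v<215)
P=np.array([pt('scene',x,y,d[y,x]) for x,y in zip(u[k],v[k]) if d[y,x]>0]);print(np.median(P,0))
E
```

```text
t 10.85 tcp [ 0.5629 -0.0196  0.3738] q [-0.843  0.392  1.15   1.558 -0.353  1.429 -1.598] F [ 0.42 -0.79  0.12] M [ 0.028  0.02  -0.004] w 0.0854
yaw x -20.454345274745236 tilt [-0.00494144 -0.00483945 -0.99997608]
tool delta [ 0.0012 -0.0017  0.1262]
tool turn deg [ 0.36  0.17 -0.95]
[ 0.5678256  -0.01760125  0.26770005]
```

View pics/c5.png

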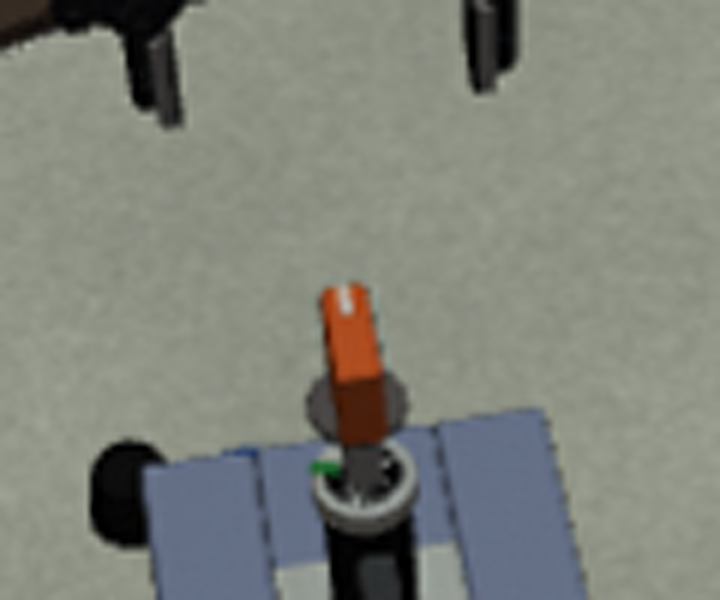

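View pics/s5.png

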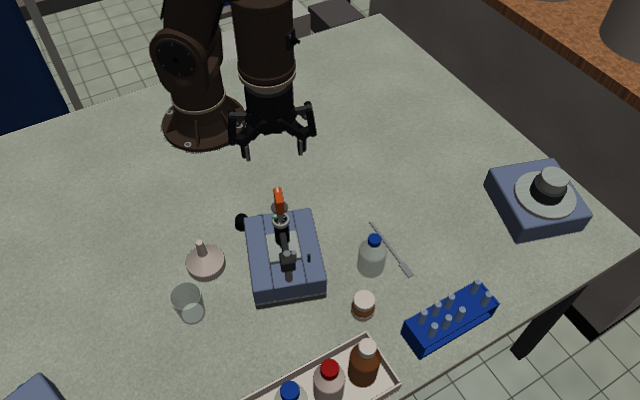

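```bash
python3 -c "
from workcell import *
print(job_done())"
```

```text
the job is handed in; nothing more can be done
None
```

The probe is seated and locked, and I handed the job in at about 10.9 s of the 45 s allowed. It gave no verdict.

- **Grip:** My first grip was about 7 mm too high because the arm drifted up as the fingers closed. I opened, lowered and gripped again before twisting.
- **Unlock:** I turned the knob about 72° counter-clockwise, until the wrist moment rose at the stop.
- **Press:** I lowered it 18 mm in small steps. The tip met the floor at about 15.5 mm, and I stopped about 2.7 mm into the spring. That should be 4–5 N on the floor. The wrist read about +3.2 N, which agrees once the section's weight of about 2 N is added.
- **Lock:** I held the height while turning back to the stop. The turn ran about 6° past the stop angle, reaching 3.75 N m at the wrist. I eased it back to 0.6 N m, still towards locked, before letting go.

**Last checks:**
- The gripper is open and clear, about 126 mm above where it gripped.
- The camera shows the knob 18.7 mm lower than at the start, against 18.3 mm of arm travel, so it did not slip or spring back.
- The bar lies at the same angle as when it was first locked, judged by eye in one picture.
- The glassware in the scene picture looks unmoved; I did not measure it.
- I could not measure the floor force after letting go. It is inferred from the unchanged height.

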